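# Put the blue gouge away in the bench chest

### The job

Put the carving gouge with the blue handle away: lay it, without dropping it, flat on the floor of the chest's open top drawer, let go of it, and then slide the drawer fully shut. Leave the other tools and pots on the bench where they are.

Things in the scene. Friction and masses are not known exactly. Their poses are not given: they have to be found in the camera images.
- blue_gouge: carving gouge, 180 mm long, 0.09 to 0.18 kg, lying flat: faceted blue handle 110 long x 26 wide x 24 high that does not roll, then brass ferrule and steel blade 14 wide. Origin: underside of the handle's middle, near the balance point, a good place to grip across; x runs along the tool to the blade, z up. Butt at x = -55, blade's edge at x = +125.
- blue_gouge_butt (a point): centre of the handle's free end, on the tool's axis (12 mm above the bench as it lies)
- blue_gouge_tip (a point): middle of the blade's cutting edge, on the tool's axis (12 mm above the bench as it lies)
- chest: green two-drawer bench-top chest with brown drawer fronts, 260 deep (x) x 290 wide (y) x 124 high, fixed. Origin: centre of its underside; x points from its front to its back (drawers open towards -x, roughly towards the robot). Its carcass starts at x = -115, the shut drawer fronts stand from x = -130 to -115.
- chest_drawer0 (a joint): how far the top drawer is out, m: 0 = fully shut against its stop (front in line with the lower one's), 0.13 to 0.165 at the start, 0.18 at most. It slides freely with about 1 N of friction and stays where it is left.
- drawer_floor (a point): centre of the top drawer's inner floor, 72 above the bench; moves with the drawer; axes as the chest's. Inside: x -107 to 107, y -121 to 121; walls 6 thick, 30 high from this floor (front 39; chest top 52). A grey stone 22 high is fixed at x 50 to 100, y -55 to 95. The inside from x = -107 to about -107 + the joint's value is out in the open.
- chest_drawer0_handle (a point): middle of the top drawer's steel bar handle, moving with it; the bar is level, 120 long along y, stands 35 in front of the drawer front's face, 33 below the chest's top, 91 above the bench. Axes as the chest's; pushing it towards +x shuts the drawer.
- red_gouge: carving gouge lying on the bench, handle painted red; same size and shape as the blue gouge but with a 20 mm wide blade. Origin: underside of the handle's middle; x runs along it towards the blade. Bystander.
- dark_gouge: carving gouge lying on the bench, handle of dark brown wood; same size and shape as the blue gouge but with a 10 mm wide blade. Origin: underside of the handle's middle; x runs along it towards the blade. Bystander.
- mallet: wooden carver's mallet lying on the bench: round head 100 long, up to 72 across, from x = 60 to 160, and a handle 26 thick from x = -70 to 60. Origin: on the bench under the handle, x towards the head. Bystander.
- wax_tin: yellow round tin, 80 across, 50 high, standing on the bench; origin: centre of its underside. Bystander.
- oil_bottle: amber bottle, 60 across, 150 high, standing on the bench; origin: centre of its underside. Bystander.
There are look-alikes about, which are no part of the job. What is meant by the blue_gouge is not turquoise, and is the larger of those in its own colour.

How it is judged:
On the way, in this order (a step that is already met when the one before it is completed fails the run):
1. the blue gouge lies let go and still on the floor of the open drawer (x of blue_gouge_butt in the frame of drawer_floor between -0.112 and 0.112 m and y of blue_gouge_butt in the frame of drawer_floor between -0.129 and 0.129 m and z of blue_gouge_butt in the frame of drawer_floor between -0.004 and 0.036 m and x of blue_gouge_tip in the frame of drawer_floor between -0.112 and 0.112 m and y of blue_gouge_tip in the frame of drawer_floor between -0.129 and 0.129 m and z of blue_gouge_tip in the frame of drawer_floor between -0.004 and 0.036 m and contact force between the fingers and blue_gouge below 0.1 N and linear speed of blue_gouge below 0.03 m/s and value of joint chest_drawer0 above 0.05 m), for 0.2 s.
2. the drawer is fully shut (value of joint chest_drawer0 below 0.006 m), for 0.2 s.
At the end, for the whole second after the job is handed in: the top drawer is shut to within 6 mm, and the blue gouge lies inside it, let go and still, wholly between its walls and flat on its floor (both ends of its axis less than 36 mm above the floor); the other tools and pots are within 40 mm of where they stood (x of blue_gouge_butt in the frame of drawer_floor between -0.112 and 0.112 m and y of blue_gouge_butt in the frame of drawer_floor between -0.129 and 0.129 m and z of blue_gouge_butt in the frame of drawer_floor between -0.004 and 0.036 m and x of blue_gouge_tip in the frame of drawer_floor between -0.112 and 0.112 m and y of blue_gouge_tip in the frame of drawer_floor between -0.129 and 0.129 m and z of blue_gouge_tip in the frame of drawer_floor between -0.004 and 0.036 m and contact force between the fingers and blue_gouge below 0.1 N and linear speed of blue_gouge below 0.03 m/s and value of joint chest_drawer0 below 0.006 m); the robot touches nothing.
It fails at once if the blue gouge is dropped (falls free faster than 0.9 m/s, about 40 mm) (contact force between the fingers and blue_gouge below 0.05 N and linear speed of blue_gouge above 0.9 m/s).
It fails at once if another tool or pot is moved by more than 40 mm (distance of any of red_gouge, dark_gouge, mallet, wax_tin, oil_bottle from where it was at the start of the episode above 0.04 m).
It fails at once if the oil bottle or the wax tin is tipped over (angle between any of wax_tin, oil_bottle's own z axis and vertical above 0.5 rad).
It also fails if it takes over 56 s, if anything falls off the work surface, if the arm or the gripper's body presses on something with over 40 N, if the wrist force passes 120 N, or if a joint passes its speed limit or range.

### The arm

A 7-joint arm with a two-finger parallel gripper is mounted at the origin on the work surface. World frame = base frame: x ahead of the robot, y to its left, z up, the work surface at z = 0. Lengths are in m, angles in rad, forces in N, time in s.
With the tool pointing down it reaches from about 0.4 to 0.85 m from the base axis. Payload 10.4 kg.
Tool frame: the origin (TCP) lies at the very end of the fingers, on their centre line; the grasp point (between the pads) lies 19 mm behind it; x points along the fingers, z is the direction in which the jaws open and shut, and the axes are right-handed (so a half turn about x gives the same grasp; the last joint's range is limited). The gripper opens to 85 mm and grips with 20 to 120 N. Pads are 22 mm wide; open, the fingers measure 114 mm over their backs; the gripper's body (76 mm by 85 mm) begins 54 mm behind the grasp point. The pads swing forward as they close: fully open they stand 13 mm farther back than shut.
Start: joints at [1.131, 0.332, -0.065, 1.46, 0.022, 1.35, -0.088], TCP at [0.253, -0.572, 0.231] pointing down, gripper open.
Joint ranges: [-2.6, 2.6], [-0.5, 2.12], [-1.47, 1.34], [0.16, 2.42], [-1.27, 4.41], [0.06, 2.06], [-2.6, 2.6]. Speed limits (rad/s): [2.22, 2.22, 2.79, 2.79, 3.14, 3.14, 3.14].

### API

Orientations are given as a unit quaternion [x, y, z, w].
In Python, from workcell import telemetry, viewer, manip, spot_in, mark_of gives the robot as it stands. The module is installed in compiled form; this text tells all that it offers.
- The arm moves only by the shell command python3 -m crank 'ROWS' [FORCE]. ROWS is JSON, a list of rows, each a list of 3 entries, a list of its own where there are three numbers: the closure, from 0 (fully open) to 1 (shut), then the shift along the world's x, y, z in cm, then the turn, a rotation vector about the world's x, y, z in rad. A call has 1 to 12 rows; each row shifts and turns the commanded pose from where the row before left it; what a row does not reach is not made up. A row lasts 1/12 s, in which the tool goes at most 41.7 mm and 7.16 degrees, less where a joint would pass 70% of its speed; a pose out of reach is approached as far as the arm can. A call with a gripper value outside its range is refused whole. The fingers move at their own pace and stop on an object; FORCE is the grip in N (left out, the last holds). Time passes only in rows, so rows that do not move let the fingers close. It gives the time, the measured TCP pose, the force and the opening at its end, in the units of the state.
- telemetry.get_obs(): the state, without advancing time (a new reading comes with each control period).
- viewer.camera(name): name is "scene" or "top" or "wrist"; returns a dict with "frame" (384x512x3 uint8, red, green, blue), "intrinsics" (3x3 intrinsics, pixels), "k1" (the pictures are not rectified: a ray, as slopes to the right and down, at radius r is drawn at 1 + k1 r^2 times it, then the intrinsics apply), "cam_to_world" (4x4, takes a point from camera to world coordinates). Camera axes: x right, y up, looking along -z (the intrinsics and any distortion apply to the point x, -y, -z); pixel columns grow to the right and rows downward; lengths in m; the calibration is good to about 2 mm. A picture is of the moment at which its call begins. There is no depth.
- manip.hand_in(): hands the job in, once; it reports no verdict.
Trained networks look in a picture, given as the dict that the camera call returned (one of the last four; its "shot" number tells which), for a name from the list of things; names that differ only in an ending like _2 or _b are one class to them, and where a whole thing is asked for, a point or a joint stands for the part that bears it (a point fixed in the world has none). Each returns a list of dicts, best first, with "conf" (0 to 1); they miss things now and then, are a little off and sometimes report something else, mostly with a low value. They report only what shows in the picture. A call takes as long as a camera call. They do not tell look-alikes from the thing itself.
- spot_in(thing, picture): "location" ([x, y, z] in m, in the coordinates of the camera as it stood for that picture, good to about 4 mm: the middle of the surface that is visible of it).
- mark_of(thing, picture): "location" ([x, y, z] in m, in the coordinates of the camera as it stood for that picture, good to about 4 mm: a listed point, or the origin of a listed thing).
The state is a dict: "clock": time; "joint_pos": joint angles; "joint_velocities": joint speeds; "tau": joint torques, N m; "position": TCP position; "ee_rot": TCP orientation; "ft_force": force on the tool from outside, world axes, zero at the start; "torque": the same for the moment, N m; "grip_width": opening from 0.0 (shut) to 1.0 (fully open).
Only numpy, scipy, OpenCV 4.12 (cv2) and the standard library are available. Lean on these libraries where they do the work, as an engineer would, in place of code of your own. Each camera call takes 0.05 s, during which the arm holds its last target. There are 200 camera calls.

## Working session

There is one attempt and no reset: what is moved stays moved. The work goes in short steps, Python scripts to look and compute and a shell command to move; the robot and the scene stay as the last step left them, time stands still between calls to the robot, and variables do not carry over. Pictures are saved under pics/ and viewed, about 8 in all and at most 12, crops included, and the job is handed in when it is done.

```bash
mkdir -p pics; cat > h.py <<'E'
import numpy as np, cv2
from workcell import telemetry, viewer, manip, spot_in, mark_of
def w(p,l): return (np.array(p["cam_to_world"])@np.r_[l,1])[:3]
def save(p,n): cv2.imwrite(f"pics/{n}.png",cv2.cvtColor(p["frame"],cv2.COLOR_RGB2BGR))
def show(f,p,names,k=3):
    for n in names:
        for d in f(n,p)[:k]: print(f.__name__,n,round(d["conf"],2),np.round(w(p,d["location"]),3),pix(p,w(p,d["location"])))
def pix(p,X):
    c=np.linalg.inv(p["cam_to_world"])@np.r_[X,1]
    s=np.array([c[0],-c[1]])/-c[2]; s=s*(1+p["k1"]*(s@s))
    return np.round((np.array(p["intrinsics"])@np.r_[s,1])[:2]).astype(int)
def ray(p,u,v):
    K=np.array(p["intrinsics"],float)
    s=cv2.undistortPoints(np.array([[[u,v]]],float),K,np.array([p["k1"],0,0,0.])).ravel()
    T=np.array(p["cam_to_world"]); return T[:3,3],T[:3,:3]@np.array([s[0],-s[1],-1])
def onz(p,u,v,z):
    o,d=ray(p,u,v); return o+d*(z-o[2])/d[2]
E
python3 - <<'E'
from h import *
o=telemetry.get_obs(); print(o)
for c in ["top","scene"]:
    p=viewer.camera(c); save(p,c+"0"); print(c, np.round(p["cam_to_world"],2).tolist())
    show(mark_of,p,["blue_gouge","blue_gouge_butt","blue_gouge_tip","chest","drawer_floor","chest_drawer0_handle","red_gouge","dark_gouge","mallet","wax_tin","oil_bottle"])
E
```

```text
{'clock': 0.0, 'joint_pos': array([ 1.13136717,  0.33285706, -0.06469715,  1.46096728,  0.02160523,
        1.34989249, -0.08849937]), 'joint_velocities': array([1.08902200e-04, 1.14564922e-03, 8.98990089e-05, 1.80058241e-03,
       4.27259653e-04, 6.56875248e-04, 3.03627217e-04]), 'tau': array([ 1.96425513e-03, -6.25443363e+01,  5.01494645e-02, -3.91609025e+01,
        1.63091195e-02,  9.76501586e-03, -4.76941682e-05]), 'position': array([ 0.25287518, -0.57113806,  0.23051278]), 'ee_rot': array([ 0.38597272,  0.59307533, -0.385466  ,  0.59220155]), 'ft_force': array([0.36168011, 0.10829798, 0.04819036]), 'torque': array([-0.00735021, -0.04135335,  0.05571835]), 'grip_width': 0.9969477165881857}
top [[0.02, 0.98, -0.22, 0.24], [-1.0, 0.02, -0.0, -0.0], [0.0, 0.22, 0.98, 1.26], [0.0, 0.0, 0.0, 1.0]]
call blue_gouge 0.85 [0.205 0.43  0.001] [111 292]
call blue_gouge 0.7 [ 0.572  0.372 -0.001] [141 174]
call blue_gouge_butt 0.97 [0.555 0.32  0.009] [156 179]
call blue_gouge_butt 0.61 [0.156 0.415 0.009] [113 309]
call blue_gouge_butt 0.57 [0.395 0.148 0.009] [207 230]
call blue_gouge_ti
[... 1189 characters left out ...]
all blue_gouge_tip 0.76 [0.607 0.492 0.011] [352 306]
call blue_gouge_tip 0.72 [0.526 0.119 0.01 ] [269 220]
call blue_gouge_tip 0.7 [0.327 0.459 0.011] [397 243]
call chest 0.58 [ 0.756  0.051 -0.003] [198 250]
call chest 0.35 [ 0.683 -0.329 -0.001] [149 183]
call drawer_floor 0.86 [0.595 0.033 0.074] [233 202]
call chest_drawer0_handle 0.89 [0.435 0.016 0.093] [266 173]
call chest_drawer0_handle 0.15 [ 0.571  0.373 -0.003] [323 276]
call red_gouge 0.66 [ 0.491 -0.419 -0.004] [178 153]
call dark_gouge 0.68 [ 0.411  0.336 -0.005] [346 240]
call mallet 0.58 [ 0.629 -0.473  0.003] [141 160]
call wax_tin 0.63 [ 0.684 -0.332 -0.002] [148 183]
call oil_bottle 0.94 [ 0.766 -0.286  0.   ] [135 198]
```

```bash
python3 -c "
import cv2
a=cv2.imread('pics/top0.png')[80:340,60:440];b=cv2.imread('pics/scene0.png')[110:330,90:470]
b=cv2.resize(b,None,fx=2,fy=2);a=cv2.resize(a,None,fx=2,fy=2);cv2.imwrite('pics/a.png',a);cv2.imwrite('pics/b.png',b)"
```

```text
(no output)
```

View pics/a.png

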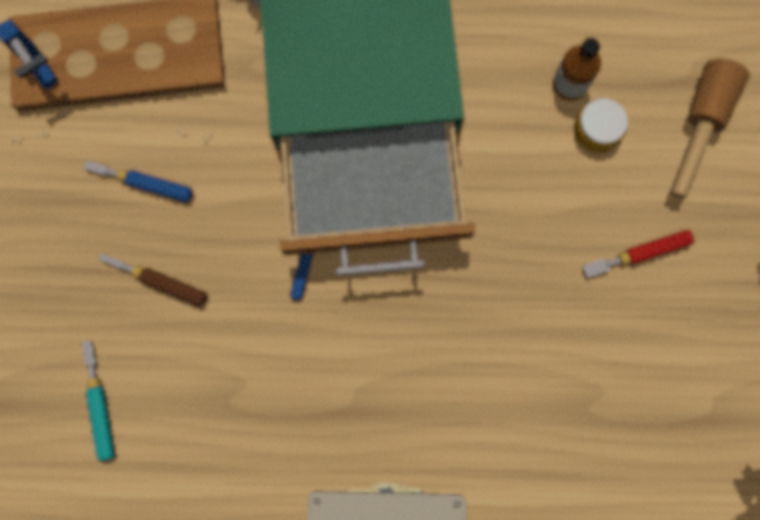

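View pics/b.png

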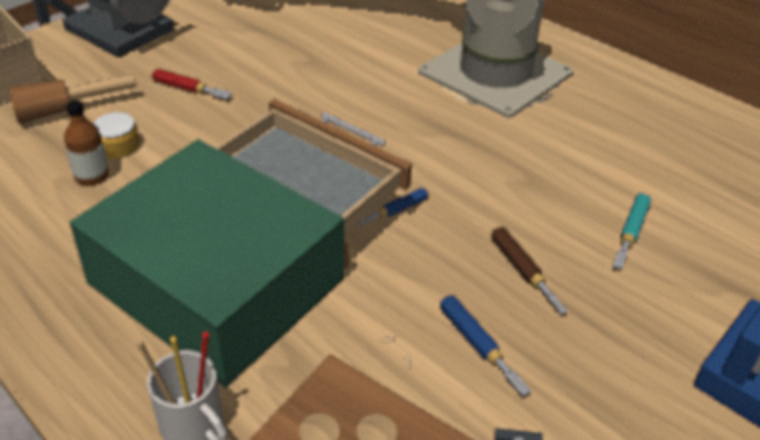

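Top view (crop at 2x of offset (60,80)): the full-size blue gouge is at crop (150,185), a small blue one lies beside the drawer at (302,275), and the turquoise one is at (100,405). The drawer is open and nothing blocks it. The scene view agrees. The target is therefore the gouge at about (0.571, 0.372), 181 mm from butt to tip; the small one measures 134 mm.

```bash
python3 - <<'E'
from h import *
from scipy.spatial.transform import Rotation as R
o=telemetry.get_obs(); r=R.from_quat(o["ee_rot"]); print(r.as_matrix().round(3))
z=r.as_matrix()[:,2]; print("jaw yaw",np.degrees(np.arctan2(z[1],z[0])))
print("base bearing",np.degrees(np.arctan2(*o["position"][1::-1])), "goal bearing",np.degrees(np.arctan2(.372,.571)))
p=viewer.camera("wrist");print(np.round(p["cam_to_world"],3))
E
```

```text
[[ 0.     0.914  0.405]
 [-0.     0.405 -0.914]
 [-1.     0.     0.   ]]
jaw yaw -66.12286267768877
base bearing -66.11892521587426 goal bearing 33.08378561046244
[[ 0.405  0.873  0.27   0.322]
 [-0.914  0.387  0.12  -0.542]
 [ 0.001 -0.295  0.955  0.374]
 [ 0.     0.     0.     1.   ]]
```

```bash
python3 -m crank '[[0,[1.3,3.9,0],[0,0,0.036]],[0,[1.3,3.9,0],[0,0,0.036]],[0,[1.3,3.9,0],[0,0,0.036]],[0,[1.3,3.9,0],[0,0,0.036]],[0,[1.3,3.9,0],[0,0,0.036]],[0,[1.3,3.9,0],[0,0,0.036]],[0,[1.3,3.9,0],[0,0,0.036]],[0,[1.3,3.9,0],[0,0,0.036]],[0,[1.3,3.9,0],[0,0,0.036]],[0,[1.3,3.9,0],[0,0,0.036]],[0,[1.3,3.9,0],[0,0,0.036]],[0,[1.3,3.9,0],[0,0,0.036]]]'
python3 -m crank '[[0,[1.3,3.9,0],[0,0,0.036]],[0,[1.3,3.9,0],[0,0,0.036]],[0,[1.3,3.9,0],[0,0,0.036]],[0,[1.3,3.9,0],[0,0,0.036]],[0,[1.3,3.9,0],[0,0,0.036]],[0,[1.3,3.9,0],[0,0,0.036]],[0,[1.3,3.9,0],[0,0,0.036]],[0,[1.3,3.9,0],[0,0,0.036]],[0,[1.3,3.9,0],[0,0,0.036]],[0,[1.3,3.9,0],[0,0,0.036]],[0,[1.3,3.9,0],[0,0,0.036]],[0,[0,0,0],[0,0,0]]]'
cat > look.py <<'E'
from h import *
import sys
o=telemetry.get_obs(); print(o["clock"],o["position"].round(4),o["joint_pos"].round(2),o["ft_force"].round(1),round(o["grip_width"],2))
from scipy.spatial.transform import Rotation as R
m=R.from_quat(o["ee_rot"]).as_matrix(); print("jaw",np.degrees(np.arctan2(m[1,2],m[0,2])).round(1),"x",m[:,0].round(3))
p=viewer.camera("wrist"); save(p,sys.argv[1]); show(mark_of,p,sys.argv[2:],2)
E
python3 look.py w1 blue_gouge blue_gouge_butt blue_gouge_tip
```

```text
clock: 2.25
position: [0.4092, -0.1016, 0.2317]
ee_rot: [0.249, 0.661, -0.249, 0.662]
ft_force: [1.1, -0.3, 0.8]
grip_width: 1.002
clock: 3.25
position: [0.5501, 0.3336, 0.2292]
ee_rot: [0.112, 0.7, -0.11, 0.697]
ft_force: [-1.8, 0.7, -0.3]
grip_width: 1.002
3.25 [0.5501 0.3336 0.2292] [-0.01  0.51 -0.86  1.37  0.38  1.43 -1.17] [-1.8  0.7 -0.3] 1.0
jaw -18.1 x [-0.004  0.004 -1.   ]
call blue_gouge 0.96 [0.435 0.138 0.001] [223 311]
call blue_gouge 0.68 [0.577 0.372 0.001] [267 129]
call blue_gouge_butt 0.89 [0.559 0.321 0.01 ] [266 174]
call blue_gouge_butt 0.84 [0.4   0.147 0.008] [198 316]
call blue_gouge_tip 0.92 [0.536 0.117 0.007] [293 308]
call blue_gouge_tip 0.87 [0.327 0.462 0.008] [ 49 124]
```

View pics/w1.png

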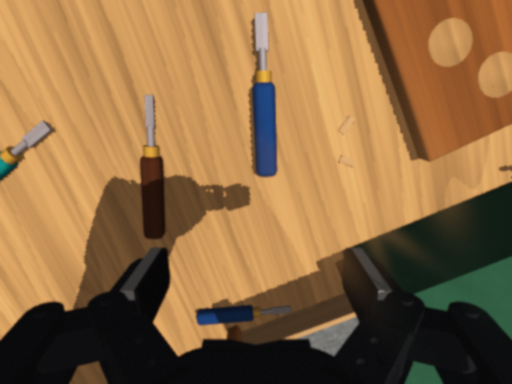

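The wrist view shows the blue gouge's handle from (263,83) to (266,176) and its tip at (261,13), just ahead of the open jaws. The small blue gouge is at the bottom, around (240,313).

```bash
cat > px.py <<'E'
from h import *
p=viewer.camera("wrist"); img=cv2.cvtColor(p["frame"],cv2.COLOR_RGB2HSV)
def blob(p):
    h=cv2.cvtColor(p["frame"],cv2.COLOR_RGB2HSV)
    m=cv2.inRange(h,(106,120,50),(125,255,255)); n,l,s,c=cv2.connectedComponentsWithStats(m)
    return l,s,c
def lines(p,z=0.012,k=2):
    l,s,c=blob(p)
    for i in sorted(range(1,len(s)),key=lambda i:-s[i][4])[:k]:
        y,x=np.where(l==i); P=np.array([onz(p,a,b,z) for a,b in zip(x,y)])[:,:2]
        mu=P.mean(0); u=np.linalg.svd(P-mu,full_matrices=False)[2][0]; u=u*np.sign(u[1]); t=(P-mu)@u
        print("blob",s[i][:5],"mid",(mu+u*(t.min()+t.max())/2).round(4),"len",np.ptp(t).round(3),"yaw",np.degrees(np.arctan2(u[1],u[0])).round(1))
if __name__=="__main__":
    lines(p)
    print("tip",onz(p,261,13,.012).round(3))
    for c in ["top","scene"]: print(c); lines(viewer.camera(c),k=4)
E
python3 px.py
```

```text
blob [ 247   75   23   93 1761] mid [0.5734 0.3722] len 0.106 yaw 74.4
blob [195 305  55  13 540] mid [0.4378 0.1376] len 0.079 yaw 165.5
tip [0.612 0.482 0.012]
top
blob [  0 207  21  57 577] mid [0.3695 0.7478] len 0.172 yaw 179.8
blob [ 26 212  18  52 527] mid [0.3629 0.6726] len 0.156 yaw 0.2
scene
blob [ 123    0  125   96 8426] mid [-0.5655 -1.784 ] len 2.382 yaw 60.5
blob [ 438  244   74   88 2985] mid [0.2914 0.7042] len 0.311 yaw 5.4
blob [338 346  20  35 546] mid [0.7414 0.5732] len 0.085 yaw 28.6
blob [311 259  27  30 266] mid [0.5713 0.3722] len 0.108 yaw 73.3
```

```bash
python3 -m crank '[[0,[1,1.9,-2],[0,0,0.02]],[0,[1.2,1.9,-2],[0,0,0.01]],[0.2,[0,0,-3.5],[0,0,0]],[0.3,[0,0,-3.5],[0,0,0]],[0.3,[0,0,-3],[0,0,0]],[0.3,[0,0,0],[0,0,0]],[0.3,[0,0,0],[0,0,0]]]'
python3 look.py w2 blue_gouge; python3 -c "
from px import *
lines(p,k=1)"
```

```text
clock: 4.18
position: [0.574, 0.362, 0.0911]
ee_rot: [0.104, 0.7, -0.105, 0.699]
ft_force: [0.1, -0.1, 0.7]
grip_width: 0.7
4.1833 [0.574  0.362  0.0911] [-0.09  0.69 -0.79  1.42  0.5   1.24 -1.23] [ 0.1 -0.1  0.7] 0.7
jaw -17.0 x [-0.001 -0.001 -1.   ]
call blue_gouge 0.73 [ 0.58   0.372 -0.   ] [258 184]
blob [ 231  123   35  134 3562] mid [0.5727 0.3704] len 0.109 yaw 74.8
```

View pics/w2.png

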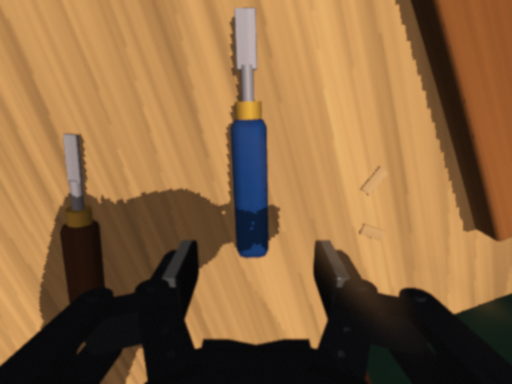

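The gouge is between the open jaws, with its handle from (247,120) to (253,255). No neighbour is near the fingers. I'll go down and grip.

```bash
python3 -m crank '[[0.3,[0,0.5,-3],[0,0,0.03]],[0.3,[-0.1,0.4,-3],[0,0,0]],[0.35,[0,0,-2],[0,0,0]],[0.4,[0,0,-0.7],[0,0,0]],[0.4,[0,0,0],[0,0,0]],[0.4,[0,0,0],[0,0,0]]]'
python3 -c "
from h import *
o=telemetry.get_obs();print(o['position'],o['ft_force'])"
```

```text
clock: 4.83
position: [0.5741, 0.3731, 0.0065]
ee_rot: [0.095, 0.7, -0.093, 0.702]
ft_force: [0.5, 0.2, 1.0]
grip_width: 0.603
[0.57405958 0.37308635 0.00650846] [0.47285499 0.17775049 1.00878846]
```

```bash
python3 -m crank '[[0.5,[0,0,-0.3],[0,0,0]],[0.7,[0,0,0],[0,0,0]],[0.9,[0,0,0],[0,0,0]],[0.9,[0,0,0],[0,0,0]],[0.9,[0,0,0],[0,0,0]],[0.9,[0,0,0],[0,0,0]],[0.9,[0,0,0],[0,0,0]]]' 60
python3 -m crank '[[0.9,[0,0,1],[0,0,0]],[0.9,[0,0,2],[0,0,0]],[0.9,[0,0,3],[0,0,0]],[0.9,[0,0,4],[0,0,0]],[0.9,[0,0,4],[0,0,0]],[0.9,[0,0,3],[0,0,0]],[0.9,[0,0,1.5],[0,0,0]],[0.9,[0,0,0],[0,0,0]]]'
python3 look.py w3 blue_gouge; python3 - <<'E'
from h import *
p=viewer.camera("top"); show(mark_of,p,["drawer_floor","chest_drawer0_handle","chest","blue_gouge_tip","blue_gouge_butt"],2)
p=viewer.camera("scene"); show(mark_of,p,["drawer_floor","chest_drawer0_handle","chest","blue_gouge_tip","blue_gouge_butt"],2)
E
```

```text
clock: 5.42
position: [0.5739, 0.3729, 0.0029]
ee_rot: [0.094, 0.7, -0.093, 0.701]
ft_force: [-0.4, -1.3, 6.8]
grip_width: 0.289
clock: 6.08
position: [0.574, 0.3739, 0.1918]
ee_rot: [0.095, 0.699, -0.092, 0.703]
ft_force: [0.1, 0.4, -1.2]
grip_width: 0.287
6.0833 [0.574  0.3739 0.1918] [-0.1   0.62 -0.83  1.31  0.45  1.4  -1.18] [ 0.1  0.4 -1.2] 0.29
jaw -15.2 x [ 0.006  0.004 -1.   ]
call blue_gouge 0.79 [0.579 0.376 0.191] [262 243]
call drawer_floor 0.95 [0.601 0.041 0.072] [243 161]
call chest_drawer0_handle 0.91 [0.44  0.017 0.091] [250 212]
call chest_drawer0_handle 0.3 [ 0.632 -0.469  0.001] [402 161]
call chest 0.89 [ 0.756  0.051 -0.002] [242 123]
call blue_gouge_tip 0.93 [0.324 0.458 0.013] [104 251]
call blue_gouge_butt 0.73 [0.157 0.417 0.008] [113 309]
call blue_gouge_butt 0.48 [ 0.493 -0.415 -0.002] [387 203]
call drawer_floor 0.76 [0.595 0.035 0.072] [234 203]
call drawer_floor 0.35 [ 0.414  0.336 -0.002] [346 240]
call chest_drawer0_handle 0.74 [0.592 0.034 0.075] [234 202]
call chest_drawer0_handle 0.65 [0.436 0.016 0.091] [265 174]
call chest 0.75 [ 0.755  0.053 -0.002] [198 250]
call blue_gouge_tip 0.56 [0.605 0.49  0.192] [364 258]
call blue_gouge_tip 0.53 [0.527 0.117 0.009] [268 220]
call blue_gouge_butt 0.66 [0.15  0.413 0.013] [411 208]
call blue_gouge_butt 0.56 [0.559 0.322 0.192] [318 213]
```

View pics/w3.png

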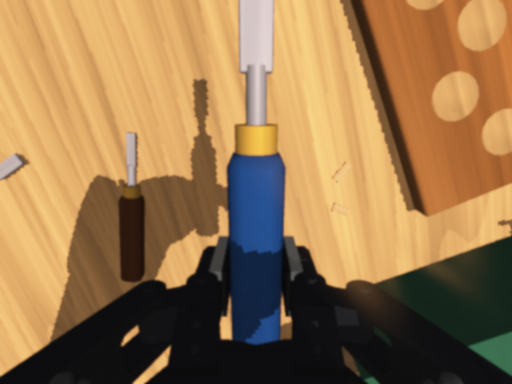

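The gouge is held level at mid-handle, with its blade going up the image from (256,150). Next: carry it over the drawer.

```bash
python3 -m crank '[[0.9,[0,-2,0],[0,0,0.02]],[0.9,[0,-3.5,0],[0,0,0.035]],[0.9,[-0.1,-3.8,0],[0,0,0.039]],[0.9,[-0.1,-3.8,0],[0,0,0.039]],[0.9,[-0.1,-3.8,0],[0,0,0.039]],[0.9,[-0.1,-3.8,0],[0,0,0.039]],[0.9,[-0.1,-3.8,0],[0,0,0.039]],[0.9,[-0.1,-3.8,0],[0,0,0.039]],[0.9,[-0.1,-3.8,0],[0,0,0.039]],[0.9,[-0.1,-3,0],[0,0,0.029]],[0.9,[0,-2.2,0],[0,0,0.022]],[0.9,[0,0,0],[0,0,0]]]'
python3 look.py w4 drawer_floor chest_drawer0_handle blue_gouge blue_gouge_tip; python3 - <<'E'
from h import *
p=viewer.camera("top"); save(p,"t4"); show(mark_of,p,["drawer_floor","chest_drawer0_handle","chest","blue_gouge_tip","blue_gouge_butt"],1)
a=cv2.imread('pics/t4.png')[90:250,160:340];w_=cv2.imread('pics/w4.png')
a=cv2.resize(a,None,fx=2.1,fy=2.1)
c=np.zeros((384,512+a.shape[1],3),np.uint8);c[:,:512]=w_;c[:a.shape[0],512:]=a;cv2.imwrite("pics/c4.png",cv2.resize(c,None,fx=.89,fy=.89))
E
```

```text
clock: 7.78
position: [0.5652, -0.0071, 0.1861]
ee_rot: [-0.039, 0.706, 0.037, 0.706]
ft_force: [0.1, -1.1, -1.5]
grip_width: 0.29
7.7833 [ 0.5652 -0.0071  0.1861] [ 0.68  0.36 -0.91  1.65  0.3   1.28 -0.18] [ 0.1 -1.1 -1.5] 0.29
jaw 6.1 x [-0.    -0.003 -1.   ]
call drawer_floor 0.68 [0.597 0.036 0.071] [298 145]
call chest_drawer0_handle 0.67 [0.441 0.013 0.094] [104 157]
call blue_gouge 0.76 [ 0.568 -0.004  0.184] [262 243]
call blue_gouge 0.46 [ 0.572 -0.059  0.196] [258 342]
call drawer_floor 0.61 [0.6   0.041 0.072] [243 161]
call chest_drawer0_handle 0.97 [0.439 0.018 0.092] [250 212]
call chest 0.77 [ 0.758  0.054 -0.001] [241 122]
call blue_gouge_tip 0.8 [0.327 0.459 0.013] [104 250]
call blue_gouge_butt 0.61 [0.157 0.414 0.012] [113 309]
```

View pics/c4.png

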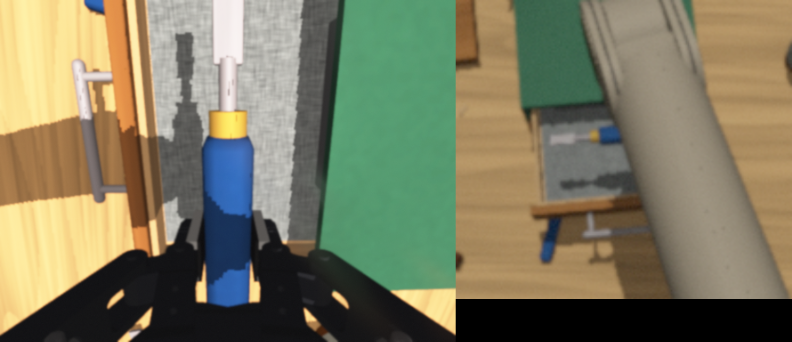

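The wrist view shows the gouge over the open drawer floor, with the front wall at left (~x 150) and the chest edge at right (~x 335). There is clearance on both sides, so I'll lower it.

```bash
python3 -m crank '[[0.9,[0,0.5,-2],[0,0,0.005]],[0.9,[0,0,-3],[0,0,0]],[0.9,[0,0,-2.5],[0,0,0]],[0.9,[0,0,-1.5],[0,0,0]],[0.9,[0,0,-0.8],[0,0,0]],[0.9,[0,0,-0.4],[0,0,0]],[0.9,[0,0,0],[0,0,0]],[0.9,[0,0,0],[0,0,0]]]'
```

```text
clock: 9.0
position: [0.5657, 0.0047, 0.0853]
ee_rot: [-0.042, 0.705, 0.042, 0.706]
ft_force: [0.0, -0.6, -1.3]
grip_width: 0.292
```

```bash
python3 -m crank '[[0.9,[0,0,-0.4],[0,0,0]],[0.9,[0,0,-0.3],[0,0,0]],[0.9,[0,0,0],[0,0,0]],[0.9,[0,0,0],[0,0,0]]]';python3 -m crank '[[0.9,[0,0,-0.2],[0,0,0]],[0.9,[0,0,0],[0,0,0]],[0.9,[0,0,0],[0,0,0]]]'
```

```text
clock: 9.33
position: [0.5651, 0.0044, 0.0774]
ee_rot: [-0.042, 0.706, 0.042, 0.706]
ft_force: [-0.5, 0.7, -1.4]
grip_width: 0.287
clock: 9.58
position: [0.565, 0.0045, 0.0753]
ee_rot: [-0.042, 0.706, 0.042, 0.706]
ft_force: [-0.8, -0.3, -2.2]
grip_width: 0.291
```

```bash
python3 -m crank '[[0.9,[0,0,-0.1],[0,0,0]],[0.9,[0,0,0],[0,0,0]],[0.9,[0,0,0],[0,0,0]]]';python3 -m crank '[[0.9,[0,0,-0.1],[0,0,0]],[0.9,[0,0,0],[0,0,0]],[0.9,[0,0,0],[0,0,0]]]'
```

```text
clock: 9.83
position: [0.5656, 0.0045, 0.0749]
ee_rot: [-0.042, 0.705, 0.042, 0.706]
ft_force: [0.4, -1.2, 3.0]
grip_width: 0.287
clock: 10.08
position: [0.5665, 0.0047, 0.0748]
ee_rot: [-0.042, 0.705, 0.042, 0.707]
ft_force: [0.5, -0.9, 10.5]
grip_width: 0.291
```

Contact with the floor. I'll release gently, opening to about 45 mm and waiting, then lift straight up.

```bash
python3 -m crank '[[0.65,[0,0,0.1],[0,0,0]],[0.55,[0,0,0],[0,0,0]],[0.45,[0,0,0],[0,0,0]],[0.45,[0,0,0],[0,0,0]],[0.45,[0,0,0],[0,0,0]],[0.45,[0,0,0],[0,0,0]],[0.45,[0,0,0],[0,0,0]]]'
python3 -m crank '[[0.45,[0,0,1],[0,0,0]],[0.45,[0,0,2],[0,0,0]],[0.45,[0,0,3],[0,0,0]],[0.45,[0,0,4],[0,0,0]],[0.45,[0,0,2],[0,0,0]],[0.45,[0,0,0],[0,0,0]]]'
python3 look.py w5 drawer_floor chest_drawer0_handle blue_gouge blue_gouge_tip blue_gouge_butt
```

```text
clock: 10.67
position: [0.565, 0.0045, 0.0742]
ee_rot: [-0.042, 0.706, 0.042, 0.706]
ft_force: [0.4, -0.5, 0.8]
grip_width: 0.556
clock: 11.17
position: [0.5673, 0.0053, 0.2002]
ee_rot: [-0.042, 0.703, 0.042, 0.709]
ft_force: [0.2, 0.5, -0.0]
grip_width: 0.546
11.1667 [0.5673 0.0053 0.2002] [ 0.67  0.35 -0.93  1.63  0.29  1.3  -0.19] [ 0.2  0.5 -0. ] 0.55
jaw 6.8 x [ 0.008 -0.    -1.   ]
call drawer_floor 0.87 [0.601 0.034 0.069] [294 159]
call chest_drawer0_handle 0.56 [0.439 0.016 0.095] [106 163]
call blue_gouge 0.59 [0.572 0.003 0.073] [259 189]
call blue_gouge 0.56 [0.553 0.13  0.083] [255  35]
call blue_gouge_tip 0.61 [0.553 0.129 0.082] [255  37]
call blue_gouge_tip 0.37 [ 0.766 -0.29   0.003] [362 375]
call blue_gouge_butt 0.92 [0.4   0.145 0.006] [106  17]
call blue_gouge_butt 0.69 [0.598 0.036 0.072] [292 157]
```

View pics/w5.png

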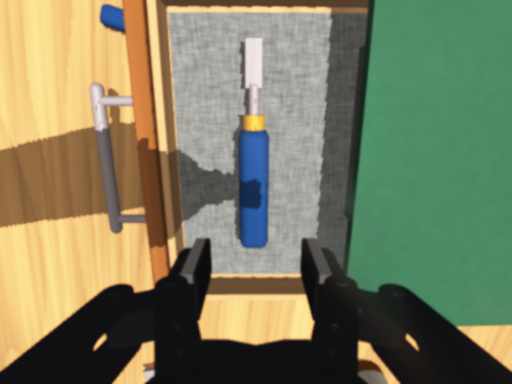

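The gouge lies released and flat between the walls (butt at pixel (254,246), tip at (254,38)). Next I close the fingers, retreat in front of the handle bar (about (0.438,0.016)), and go down.

```bash
python3 -m crank '[[0.7,[-3,0.1,0],[0,0,0]],[1,[-3.5,0.1,0],[0,0,0]],[1,[-3.5,0.1,0],[0,0,0]],[1,[-3.5,0.1,0],[0,0,0]],[1,[-3,0.2,0],[0,0,-0.005]],[1,[0,0,0],[0,0,0]],[1,[0,0,0],[0,0,0]]]'
python3 look.py w6 chest_drawer0_handle drawer_floor
```

```text
clock: 12.05
position: [0.3991, 0.0097, 0.1945]
ee_rot: [-0.041, 0.706, 0.038, 0.706]
ft_force: [0.1, -0.5, 0.4]
grip_width: -0.004
12.05 [0.3991 0.0097 0.1945] [ 0.93 -0.17 -0.96  2.02 -0.14  1.22  0.14] [ 0.1 -0.5  0.4] -0.0
jaw 6.4 x [ 0.001 -0.004 -1.   ]
call chest_drawer0_handle 0.85 [0.442 0.012 0.096] [306 197]
call drawer_floor 0.61 [0.6   0.035 0.071] [471 183]
```

```bash
python3 -m crank '[[1,[0,0,-3],[0,0,0]],[1,[0,0,-3.5],[0,0,0]],[1,[0,0,-3],[0,0,0]],[1,[0,0.2,-2],[0,0,0]],[1,[0,0,-0.4],[0,0,0]],[1,[0,0,0],[0,0,0]],[1,[0,0,0],[0,0,0]]]'
python3 look.py w7 chest_drawer0_handle
```

```text
clock: 12.78
position: [0.4008, 0.0132, 0.0759]
ee_rot: [-0.039, 0.706, 0.041, 0.706]
ft_force: [-0.3, 0.3, 1.5]
grip_width: 0.003
12.7833 [0.4008 0.0132 0.0759] [ 0.9   0.08 -1.05  2.15  0.09  0.95 -0.08] [-0.3  0.3  1.5] 0.0
jaw 6.5 x [-0.     0.002 -1.   ]
call chest_drawer0_handle 0.94 [0.441 0.012 0.096] [338 279]
```

View pics/w7.png

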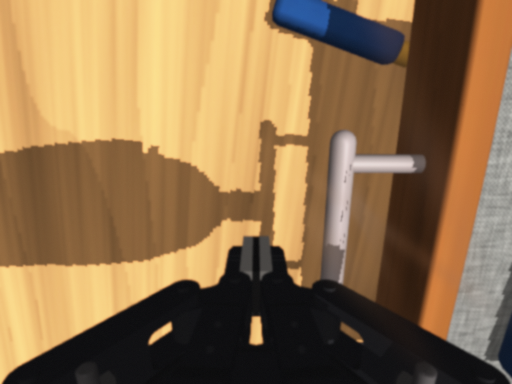

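The closed fingers are in front of the bar at about (335,200), near its middle. I'll push at moderate speed.

```bash
python3 -m crank '[[1,[0.8,0.1,0],[0,0,0]],[1,[0.8,0.1,0],[0,0,0]],[1,[0.8,0.1,0],[0,0,0]],[1,[1,0.1,0],[0,0,0]],[1,[1.2,0.1,0],[0,0,0]],[1,[1.2,0.1,0],[0,0,0]],[1,[1.2,0.2,0],[0,0,0]],[1,[1.2,0.1,0],[0,0,0]],[1,[1.2,0.2,0],[0,0,0]],[1,[1.2,0.1,0],[0,0,0]],[1,[1.2,0.1,0],[0,0,0]],[1,[1,0.1,0],[0,0,0]]]'
python3 - <<'E'
from h import *
for c in["top","scene"]:
    p=viewer.camera(c); show(mark_of,p,["chest_drawer0_handle","drawer_floor"],1)
E
```

```text
clock: 13.88
position: [0.5293, 0.0262, 0.0765]
ee_rot: [-0.04, 0.706, 0.04, 0.706]
ft_force: [-1.6, 1.2, 1.4]
grip_width: 0.004
call chest_drawer0_handle 0.38 [ 0.633 -0.467  0.   ] [401 161]
call drawer_floor 0.37 [ 0.413  0.339 -0.004] [346 241]
```

```bash
python3 -m crank '[[1,[0.8,0.1,0],[0,0,0]],[1,[0.8,0.1,0],[0,0,0]],[1,[0.6,0.1,0],[0,0,0]],[1,[0.5,0,0],[0,0,0]],[1,[0.5,0.1,0],[0,0,0]],[1,[0.3,0,0],[0,0,0]],[1,[0,0,0],[0,0,0]]]'; python3 -m crank '[[1,[0.3,0,0],[0,0,0]],[1,[0.3,0,0],[0,0,0]],[1,[0,0,0],[0,0,0]]]'
```

```text
clock: 14.77
position: [0.5638, 0.0308, 0.0753]
ee_rot: [-0.04, 0.706, 0.04, 0.706]
ft_force: [-0.1, 0.2, 0.7]
grip_width: 0.002
clock: 15.02
position: [0.5695, 0.0305, 0.0754]
ee_rot: [-0.04, 0.706, 0.04, 0.706]
ft_force: [-0.0, -0.2, 0.1]
grip_width: -0.001
```

```bash
python3 -m crank '[[1,[0.3,0,0],[0,0,0]],[1,[0,0,0],[0,0,0]],[1,[0,0,0],[0,0,0]]]'; python3 -m crank '[[1,[0.2,0,0],[0,0,0]],[1,[0,0,0],[0,0,0]]]'; python3 -m crank '[[1,[0.2,0,0],[0,0,0]],[1,[0,0,0],[0,0,0]]]'
```

```text
clock: 15.27
position: [0.5723, 0.0304, 0.0754]
ee_rot: [-0.04, 0.706, 0.04, 0.706]
ft_force: [0.0, -1.0, 0.3]
grip_width: -0.0
clock: 15.43
position: [0.5731, 0.0305, 0.0752]
ee_rot: [-0.04, 0.707, 0.04, 0.705]
ft_force: [-5.8, -1.4, 4.2]
grip_width: 0.0
clock: 15.6
position: [0.5734, 0.0305, 0.0751]
ee_rot: [-0.041, 0.708, 0.04, 0.704]
ft_force: [-15.7, -2.3, 11.9]
grip_width: -0.003
```

```bash
python3 look.py w8 chest_drawer0_handle drawer_floor
```

```text
15.6 [0.5734 0.0305 0.0751] [ 0.57  0.52 -0.89  1.73  0.45  1.11 -0.34] [-15.7  -2.3  11.9] -0.0
jaw 6.5 x [-0.006 -0.002 -1.   ]
call chest_drawer0_handle 0.74 [0.595 0.032 0.093] [300 269]
```

View pics/w8.png

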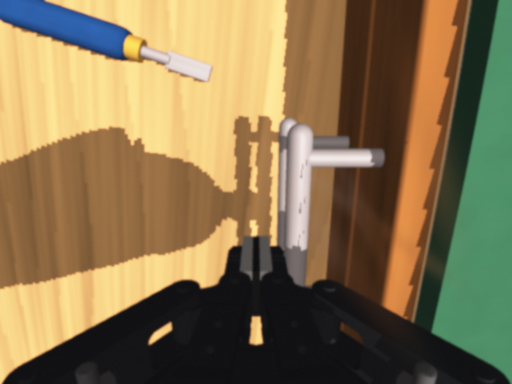

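The drawer is on its stop: 16 N at the predicted handle position of 0.593 to 0.595, and the upper bar at (300,200) is in line with the lower one at (290,200). Now I back off and rise.

```bash
python3 -m crank '[[1,[-0.5,0,0],[0,0,0]],[1,[-1.5,-0.2,0],[0,0,0]],[1,[-2.5,-0.3,0],[0,0,0]],[1,[-2,0,2],[0,0,0]],[1,[-1,0,3.5],[0,0,0]],[1,[0,0,4],[0,0,0]],[1,[0,0,3.5],[0,0,0]],[1,[0,0,2],[0,0,0]],[1,[0,0,0],[0,0,0]],[1,[0,0,0],[0,0,0]]]'
python3 look.py w9 chest_drawer0_handle; python3 - <<'E'
from h import *
p=viewer.camera("top"); save(p,"t9"); show(mark_of,p,["chest","red_gouge","dark_gouge","mallet","wax_tin","oil_bottle"],1)
p=viewer.camera("scene"); save(p,"s9"); show(mark_of,p,["chest_drawer0_handle","chest","wax_tin","oil_bottle"],1)
a=cv2.imread('pics/s9.png')[100:330,60:440];cv2.imwrite("pics/c9.png",cv2.resize(np.hstack([a,cv2.imread('pics/w9.png')[77:307]]),None,fx=.89,fy=.89))
E
```

```text
clock: 16.58
position: [0.5017, 0.0253, 0.2262]
ee_rot: [-0.04, 0.705, 0.039, 0.707]
ft_force: [-0.4, 0.1, -0.6]
grip_width: -0.0
16.5833 [0.5017 0.0253 0.2262] [ 0.82  0.18 -1.05  1.75  0.16  1.31 -0.15] [-0.4  0.1 -0.6] -0.0
jaw 6.5 x [ 0.003 -0.001 -1.   ]
call chest_drawer0_handle 0.76 [0.596 0.031 0.096] [353 189]
call red_gouge 0.83 [ 0.493 -0.413 -0.005] [386 204]
call dark_gouge 0.93 [ 0.411  0.339 -0.004] [147 224]
call mallet 0.55 [ 0.631 -0.47   0.003] [403 162]
call wax_tin 0.79 [ 0.685 -0.333  0.001] [359 145]
call chest_drawer0_handle 0.82 [0.593 0.032 0.091] [233 197]
call chest 0.91 [0.753 0.05  0.   ] [198 248]
call wax_tin 0.92 [ 0.683 -0.333 -0.002] [148 183]
call oil_bottle 0.82 [ 0.765 -0.287  0.   ] [135 198]
```

View pics/c9.png

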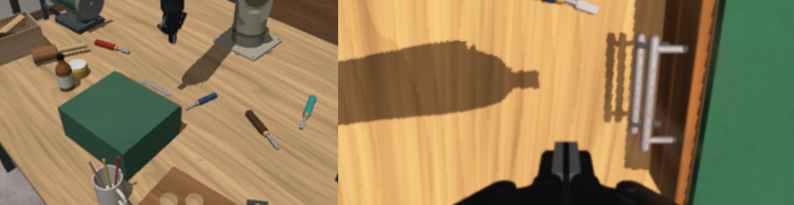

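The drawer is shut, with its bars in line, and the robot is clear of everything. The bystanders have not moved. Handing in.

```bash
python3 -c "
from workcell import manip; print(manip.hand_in())"
```

```text
the job is handed in; nothing more can be done
None
```

The blue gouge is in the top drawer and the drawer is shut. I handed the job in at about 16.6 s of the 56 s allowed; no verdict is given.

- **Which gouge:** I took the larger blue one (181 mm from butt to tip). I left the small blue look-alike (134 mm) beside the drawer and the turquoise one.
- **Placing:** I lowered it until the force reading showed contact with the drawer floor (about 10 N at most), then opened the fingers. The wrist picture before shutting showed it flat, released and between the walls.
- **Shutting:** I pushed the handle bar with closed fingers until the drawer met its stop at about 16 N. The handle then measured 0.593 to 0.596 m in x, against 0.593 m predicted for shut. The upper and lower bars lined up in the picture.
- **Last checks:** After backing off, the force read about zero. The five bystanders were within about 3 mm of where they started.
- **Misses and disagreements:**
  - The top camera missed the oil bottle and the chest in the last check. The scene camera found both where they were.
  - In the view after release, the network put the blade's tip about 30 mm too far along. The picture showed it inside the wall.
  - The gouge could not be seen once the drawer was shut, so its final pose inside is not checked directly.

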